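# Seat the muller in its three-point checking nest

## Task

Pick up the pigment muller and stand it upright on the fixture's bare plate, in front of the sprung roller; then slide it along the plate, past the roller, until it sits fully home, touching both fixed ball-nosed screws with the roller bearing on it from behind. Feel for the screws and push gently: while sliding it in, never more than 10 N on a screw or 15 N down on the plate. Keep the muller upright, and do not disturb the bottle, jar and wooden block standing about.

Things in the scene. Friction and masses are not known exactly. Their poses are not given: they have to be found in the camera images.
- muller: Pigment muller, loose, 0.42 to 0.6 kg: round marble foot 66 mm in diameter, straight-sided up to 26 mm, chamfered to 31 mm; upright round wooden handle 28 mm in diameter, straight from 36 to 68 mm above the underside; 76 mm tall in all. Origin: centre of its underside; z up along the handle. The foot slides on the plate with friction 0.3 to 0.5; pressed down or tipped by the hand, it drags.
- plate: Fixed aluminium base plate, 240 (x) x 160 (y) x 12 mm; origin at the centre of its underside. x points the way the muller is slid in. The front part, from x = -120 to -40 mm, is bare; the rear carries a grey U-shaped stop frame, 24 mm high (28 with bolts), open to -x. Inside the frame only the screws and the roller come within 46 mm of the line y = 0.
- front_spot (a point): Point on the plate's top face at plate x = -85 mm, y = 0, its axes those of the plate: a muller centred here stands on the bare front part and touches neither roller nor frame.
- nominal_seat (a point): Point on the plate's top face (x = +20 mm, y = 0): where the seated muller's centre would be with the stop frame at its nominal place. The frame was clamped by hand: square and central in y, but anywhere within 14 mm either way along x. This shift is NOT measured; screws, roller and true seat share it.
- nominal_roller (a point): Rest axis, nominal place, of a free-turning steel roller (6 mm radius, top 24 mm above the plate) on a plunger sprung along plate y: 32 mm before the seat's centre, 16 mm left. Sliding in along y = 0 meets it 67 mm before home and pushes it out to y = 39 mm (0.5 rising to 1.2 N); it then closes in behind. It is too weak to draw the muller home: only a push does.
- nominal_back_screw (a point): Nominal contact point of the back screw, fixed in the frame: steel, ball nose of 6 mm radius, 14 mm above the plate's top, pointing at the seat's centre from +35 deg (about z, from +x towards +y). Rigid. Home means touching this and the side screw.
- nominal_side_screw (a point): Nominal contact point of the side screw, same ball nose and height, pointing at the seat's centre from -65 deg (right side). Rigid. The closed roller keeps the seated muller on both screws with about 1 N.
- white_dropper: Bystander: white dropper bottle, 31 mm wide, 89 mm tall, loose; origin at the centre of its underside.
- colour_jar: Bystander: low open glass jar, 52 mm in diameter, 44 mm tall, loose; origin at the centre of its underside.
- block: Bystander: small wooden offcut 30 x 55 x 14 mm, loose; origin at the centre of its underside.
Mind the look-alikes: they are no part of the job. Leave any orange or yellow look-alike of the muller alone.

How it is judged (in metres and radians):
On the way:
1. the muller stands on the bare front part of the plate, before the roller (x of muller in the frame of plate between -0.12 and -0.055 m and y of muller in the frame of plate between -0.045 and 0.045 m and contact force between muller and plate above 0.5 N and angle between muller's own z axis and vertical below 0.06 rad), for 0.1 s.
At the end, for the whole second after the job is handed in: The muller stands on the plate, upright within 0.04 rad, still (under 10 mm/s), pressing on both screws (over 0.05 N each) and on the roller (over 0.3 N) behind it (contact force between muller and screw_back above 0.05 N and contact force between muller and screw_side above 0.05 N and contact force between muller and roller above 0.3 N and x of muller in the frame of plate above -0.005 m and contact force between muller and plate above 0.5 N and angle between muller's own z axis and vertical below 0.04 rad and linear speed of muller below 0.01 m/s); the robot touches nothing.
It fails at once if a screw is pressed with more than 10 N, or, once the muller has been slid off the bare front part, the plate with more than 15 N (setting down in front is free of this) (contact force between anything else and screw_back above 10 N or contact force between anything else and screw_side above 10 N or (contact force between anything else and plate above 15 N and x of muller in the frame of plate above -0.05 m and y of muller in the frame of plate between -0.06 and 0.06 m)).
It fails at once if the muller tips by more than 0.3 rad (angle between muller's own z axis and vertical above 0.3 rad).
It fails at once if the bottle, jar or block is moved by more than 15 mm (distance of any of white_dropper, colour_jar, block from where it was at the start of the episode above 0.015 m).
It also fails if it takes over 72 s, if anything falls off the work surface, if the arm or the gripper's body presses on something with over 40 N, if the wrist force passes 120 N, or if a joint passes its speed limit or range.

## Robot

A 6-joint arm with a two-finger parallel gripper is mounted at the origin on the work surface; the furniture and walls round the work are solid. World frame = base frame: x ahead of the robot, y to its left, z up, the work surface at z = 0. Lengths are in m, angles in degrees, forces in N, time in s.
With the tool pointing down it reaches from about 0.3 to 0.75 m from the base axis. Payload 8.5 kg.
Tool frame: the origin (TCP) lies on the centre line of the jaws, within the pads' length; the fingertips stand 25 mm ahead of it and the grasp point (between the pads) lies 6 mm ahead of it; z points along the fingers, y is the line along which they close (so a half turn about z gives the same grasp; the last joint's range is limited). The gripper opens to 85 mm and grips with 20 to 120 N. Pads are 22 mm wide; open, the fingers measure 114 mm over their backs; the gripper's body (76 mm by 85 mm) begins 54 mm behind the grasp point. The pads swing forward as they close: fully open they stand 13 mm farther back than shut.
Start: joints at [54.242, 21.807, 74.336, -0, 83.858, -12.336], TCP at [0.219, 0.505, 0.256] pointing down, gripper open.
Joint ranges: [-178.18, 178.18], [-50.72, 133.34], [12.68, 142.11], [-81.47, 261.47], [9.98, 163.14], [-165.26, 165.26]. Speed limits (degrees/s): [136.94, 136.94, 180, 180, 180, 180].

## Interface

Orientations are given as a 3x3 rotation matrix whose columns are the frame's x, y, z axes.
In Python, from rig import telemetry, optics, env gives the robot as it stands.
- The arm moves only by the tool send_rows, never from a script. Its argument "deltas" is a list that holds one entry, the list of rows, each a list of 7 numbers: the shift along the tool's x, y, z in m, then the turn, a rotation vector about the tool's x, y, z in rad, then the opening, from -1 (shut) to 1 (fully open), so that 0 is half open. In form: [[[x, y, z, ax, ay, az, grip], ...]]. A call has 1 to 12 rows; each row shifts and turns the commanded pose from where the row before left it, along the tool's axes as they then stand; what a row does not reach is not made up. A row lasts 1/8 s, in which the tool goes at most 62.5 mm and 10.7 degrees, less where a joint would pass 70% of its speed; a pose out of reach is approached as far as the arm can. A call is refused whole if a number of a shift passes 0.0625 or a number of a turn 0.188, either way. A call with a gripper value outside its range is refused whole. The fingers move at their own pace and stop on an object; "squeeze" is the grip in N (left out, the last holds). Time passes only in rows, so rows that do not move let the fingers close. It gives the time, the measured TCP pose, the force, the opening and the grip force at its end, in the units of the state.
- telemetry.observe(): the state, without advancing time (a new reading comes with each control period).
- optics.get_image(name): name is "side" or "top" or "wrist"; returns a dict with "image" (480x640x3 uint8, red, green, blue), "range_z" (480x640 float32, m along the optical axis (not along the pixel's ray), 0 where there is no reading), "K" (3x3 intrinsics, pixels), "k1" (the pictures are not rectified: a ray, as slopes to the right and down, at radius r is drawn at 1 + k1 r^2 times it, then the intrinsics apply), "rvec" (rotation vector, rad) and "tvec" (3), from world to camera coordinates, as OpenCV has them; the wrist camera has in their place "hand_eye" (4x4, takes a point from camera to tool coordinates, whose origin is the TCP and whose axes are the flange's). Camera axes: x right, y down, z forward; pixel columns grow to the right and rows downward; lengths in m; the calibration is good to about 2 mm. A picture is of the moment at which its call begins: read the wrist's pose just before it.
- env.close_job(): hands the job in; it is judged then, once.
The state is a dict: "time_s": time; "q": joint angles; "qvel": joint speeds; "joint_efforts": joint torques, N m; "position": TCP position; "tool_rot": TCP orientation; "ft_force": force on the tool from outside, world axes, zero at the start; "wrist_torque": the same for the moment, N m; "grip_width": finger opening in m; "gripper_force": force on a finger pad.
Only numpy, scipy, OpenCV 4.12 (cv2) and the standard library are available. Lean on these libraries where they do the work, as an engineer would, in place of code of your own. Each camera call takes 0.05 s, during which the arm holds its last target. There are 200 camera calls.

## Working session

There is one attempt and no reset: what is moved stays moved. The work goes in short steps, Python scripts to look and compute and a tool call to move; the robot and the scene stay as the last step left them, time stands still between calls to the robot, and variables do not carry over. Pictures are saved under pics/ and viewed, at most 10 in all, crops included, and the job is handed in when it is done.

Besides the shell and the picture viewer there is one more tool, called after "Call:" as name(argument=value, ...), one argument or row to a line, values as JSON. send_rows: Moves the arm, as the interface text tells. Its arguments: {"type":"object","properties":{"deltas":{"type":"array"},"squeeze":{"type":"number"}},"required":["deltas"]}

```bash
mkdir -p pics
cat > h.py <<'E'
import numpy as np, cv2
from rig import telemetry, optics, env
def grab(n):
    s=telemetry.observe(); d=optics.get_image(n)
    if n=='wrist':
        T=np.eye(4);T[:3,:3]=np.array(s['tool_rot']).reshape(3,3);T[:3,3]=s['position']
        d['Twc']=T@np.array(d['hand_eye'])
    else:
        R=cv2.Rodrigues(np.array(d['rvec'],float))[0]
        T=np.eye(4);T[:3,:3]=R.T;T[:3,3]=-R.T@np.array(d['tvec'],float).ravel();d['Twc']=T
    return d
def rays(d,px):
    K=np.array(d['K'],float);k=np.array([d['k1'],0,0,0],float)
    p=cv2.undistortPoints(np.array(px,float).reshape(-1,1,2),K,k)[:,0]
    return np.c_[p,np.ones(len(p))]
def onplane(d,px,z):
    r=rays(d,px)@d['Twc'][:3,:3].T;o=d['Twc'][:3,3]
    return o+r*((z-o[2])/r[:,2])[:,None]
def cloud(d):
    v,u=np.mgrid[:480,:640]
    r=rays(d,np.c_[u.ravel(),v.ravel()])*d['range_z'].reshape(-1,1)
    return (r@d['Twc'][:3,:3].T+d['Twc'][:3,3]).reshape(480,640,3)
def save(d,n,crop=None,f=1):
    im=cv2.cvtColor(d['image'],cv2.COLOR_RGB2BGR)
    if crop: a,b,c,e=crop; im=im[b:e,a:c]
    cv2.imwrite('pics/'+n,cv2.resize(im,None,fx=f,fy=f,interpolation=cv2.INTER_CUBIC))
E
python3 - <<'E'
from h import *
import pickle
D={n:grab(n) for n in ('top','side')}
pickle.dump(D,open('d.pkl','wb'))
for n in D: save(D[n],n+'0.png'); print(n,D[n]['Twc'].round(3).tolist(),D[n]['k1'])
print(telemetry.observe())
E
```

```text
top [[-0.003, -0.998, 0.061, 0.477], [-1.0, 0.001, -0.03, -0.075], [0.03, -0.061, -0.998, 0.917], [0.0, 0.0, 0.0, 1.0]] -0.11222979178060916
side [[0.873, -0.341, 0.348, 0.225], [-0.488, -0.601, 0.633, -0.639], [-0.007, -0.722, -0.692, 0.633], [0.0, 0.0, 0.0, 1.0]] -0.05642814843461252
{'time_s': 0.1, 'q': array([ 5.42421469e+01,  2.18383377e+01,  7.43791292e+01,  1.41219475e-04,
        8.38596229e+01, -1.23359293e+01]), 'qvel': array([-0.02859627, -0.05099741, -0.04379949, -0.02213333, -0.01487689,
        0.00331796]), 'joint_efforts': array([ 4.15426548e-03, -4.49218225e+01, -2.31657869e+01, -1.93381611e-04,
        3.67193716e-03,  7.90194849e-05]), 'position': array([0.21848816, 0.50448683, 0.25576973]), 'tool_rot': array([[-9.17602373e-01,  3.97498759e-01, -7.88228972e-04],
       [ 3.97499434e-01,  9.17601771e-01, -1.09040903e-03],
       [ 2.89844066e-04, -1.31388248e-03, -9.99999095e-01]]), 'ft_force': array([-0.09115296, -0.64001027, -0.24648932]), 'wrist_torque': array([-0.00254913, -0.03671868,  0.00481512]), 'gripper_force': 0.0, 'grip_width': 0.08559847230709851}
```

View pics/top0.png

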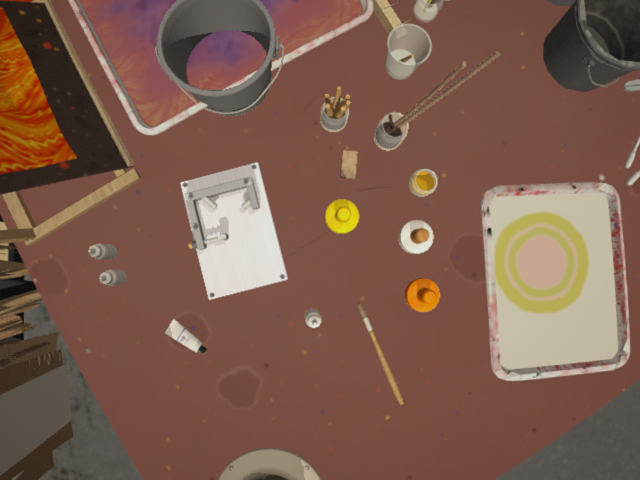

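View pics/side0.png

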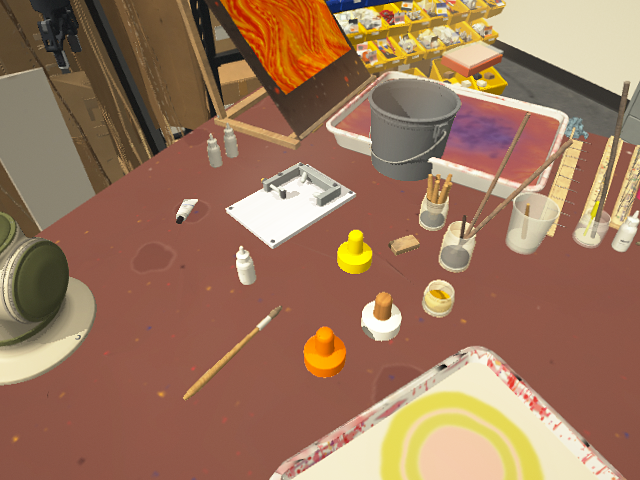

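The white-footed, wooden-handled piece at top (416,237) / side (382,318) matches the muller. Yellow (342,216) and orange (423,295) are look-alikes. I'll confirm that in one crop and measure.

Run:
```python
from h import *
import pickle
D=pickle.load(open('d.pkl','rb'))
im=cv2.cvtColor(D['top']['image'],cv2.COLOR_RGB2BGR)
a=cv2.resize(im[190:315,300:450],None,fx=2.6,fy=2.6,interpolation=2)
b=cv2.resize(im[150:310,165:305],None,fx=2.8,fy=2.8,interpolation=2)
c=np.zeros((460,800,3),np.uint8);c[:a.shape[0],:a.shape[1]]=a;c[:b.shape[0],400:400+b.shape[1]]=b
cv2.imwrite('pics/crop1.png',c)
for n,z in (('top',.012),('side',.012)):
    d=D[n];P=cloud(d);hsv=cv2.cvtColor(d['image'],cv2.COLOR_RGB2HSV)
    # plate: points z in .006-.02, grey
    m=((abs(P[...,2]-z)<.007)&(hsv[...,1]<60)&(hsv[...,2]>120)).astype(np.uint8)
    m=cv2.morphologyEx(m,cv2.MORPH_OPEN,np.ones((3,3)))
    N,L,S,C=cv2.connectedComponentsWithStats(m)
    i=1+np.argmax(np.where((C[1:,0]<370)&(C[1:,0]>150),S[1:,4],0));print(n,S[i],C[i])
    cn=np.column_stack(np.where(L==i)[::-1])
    W=onplane(d,cn,.012)[:,:2]*1000
    (cx,cy),(w,h),an=cv2.minAreaRect(W.astype(np.float32));print('plate',cx,cy,w,h,an)
    # muller: by colour foot white, tall
    box=(395,215,440,260) if n=='top' else (355,285,410,345)
    x0,y0,x1,y1=box;Q=P[y0:y1,x0:x1].reshape(-1,3);H=hsv[y0:y1,x0:x1].reshape(-1,3)
    px=np.array([(u,v) for v in range(y0,y1) for u in range(x0,x1)])
    k=(H[:,1]<50)&(H[:,2]>150)
    t=(abs(Q[:,2]-.031)<.004)|(abs(Q[:,2]-.026)<.003)
    if n=='top':
        (u,v),r=cv2.minEnclosingCircle(px[k].astype(np.float32));print('foot circle',u,v,r,onplane(d,[(u,v)],.026),'z',np.median(Q[k&(Q[:,2]>0.01),2]))
    hh=(Q[:,2]>.066)&(Q[:,2]<.085);print('handle top',hh.sum(),Q[hh].mean(0),Q[hh].min(0),Q[hh].max(0),'maxz',Q[:,2].max())
    f=(Q[:,2]>.015)&(Q[:,2]<.036);print('foot',Q[f].min(0),Q[f].max(0))
for nm,b in (('bottle',(295,305,330,335)),('jar',(405,165,445,200)),('block',(338,148,360,182)),('yellow',(322,195,362,238)),('orange',(402,275,445,315))):
    P=cloud(D['top'])[b[1]:b[3],b[0]:b[2]].reshape(-1,3);P=P[P[:,2]>.008];print(nm,P.min(0).round(3),P.max(0).round(3))
```

```text
top [ 181  163  106  136 8078] [236.57464719 235.7145333 ]
plate 542.3069458007812 68.86457824707031 239.5823211669922 160.35702514648438 14.410796165466309
foot circle 415.7121276855469 236.77272033691406 17.106229782104492 [[ 0.52780568 -0.28895117  0.026     ]] z 0.02938967414748167
handle top 173 [ 0.52952227 -0.28919597  0.07348334] [ 0.5173558  -0.30361226  0.06648559] [ 0.54365577 -0.27677124  0.07877222] maxz 0.9172276538490958
foot [ 0.49789765 -0.32377509  0.015169  ] [ 0.56095422 -0.2576648   0.03579508]
side [ 226  176  129   72 4222] [284.02984368 210.02558029]
plate 542.1618041992188 63.56474304199219 244.91650390625 165.55718994140625 14.232600212097168
handle top 215 [ 0.52720851 -0.2956401   0.07332449] [ 0.51523466 -0.30704696  0.06600182] [ 0.54208876 -0.28108976  0.07964428] maxz 0.633208701666873
foot [ 0.49628256 -0.32618015  0.01505908] [ 0.56271546 -0.26124122  0.03596596]
bottle [ 0.358 -0.1    0.009] [ 0.477 -0.07   0.917]
jar [ 0.477 -0.33   0.008] [ 0.661 -0.075  0.917]
block [ 0.477 -0.176  0.009] [ 0.703 -0.075  0.917]
yellow [ 0.477 -0.176  0.009] [ 0.602 -0.075  0.917]
orange [ 0.383 -0.334  0.008] [ 0.477 -0.075  0.917]
```

View pics/crop1.png

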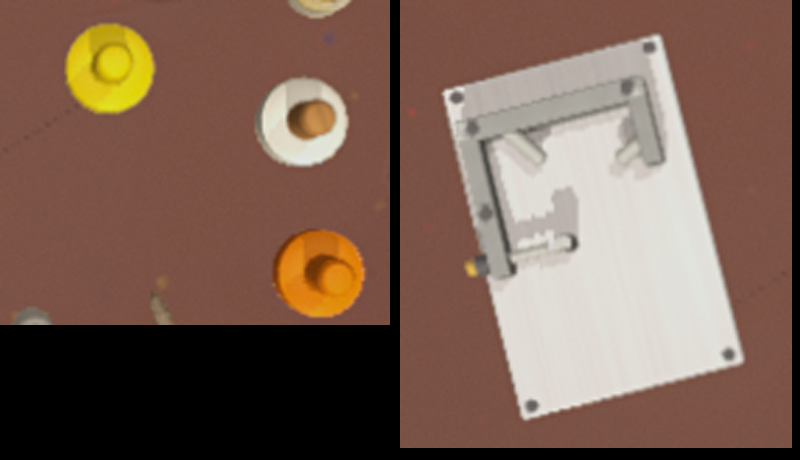

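The crop confirms it: marble-white foot with brown wooden handle at top (416,237). The other two are all yellow and all orange. The fixture is open towards the robot, and the roller tip is at about (226,236). Next I'll look at the plate more closely with the wrist camera on the way past.

Call:
send_rows(
  deltas=[
    [[0, 0, 0, 0, 0, 0.182, 1], [0, 0, 0, 0, 0, 0.182, 1], [0, 0, 0, 0, 0, 0.182, 1], [0, 0, 0, 0, 0, 0.182, 1], [0, 0, 0, 0, 0, 0.182, 1], [-0.05, 0.02, 0, 0, 0, 0, 1], [-0.05, 0.02, 0, 0, 0, 0, 1], [-0.05, 0.02, 0, 0, 0, 0, 1], [-0.05, 0.02, 0, 0, 0, 0, 1], [-0.05, 0.02, 0, 0, 0, 0, 1], [-0.05, 0.02, 0, 0, 0, 0, 1], [-0.05, 0.02, 0, 0, 0, 0, 1]],
  ],
)

```text
time_s: 1.6
position: [0.4422, 0.1991, 0.2562]
tool_rot: [[-0.249, 0.968, -0.0], [0.968, 0.249, 0.0], [0.0, -0.0, -1.0]]
ft_force: [0.9, 0.8, 0.3]
grip_width: 0.0853
gripper_force: 0.0
```

Call:
send_rows(
  deltas=[
    [[-0.05, 0.01, 0, 0, 0, 0, 1], [-0.05, 0.01, 0, 0, 0, 0, 1], [-0.05, 0.01, 0, 0, 0, 0, 1], [0, 0, 0, 0, 0, 0, 1], [0, 0, 0, 0, 0, 0, 1]],
  ],
)

```text
time_s: 2.22
position: [0.5076, 0.0631, 0.256]
tool_rot: [[-0.249, 0.968, -0.001], [0.968, 0.249, 0.0], [0.001, -0.001, -1.0]]
ft_force: [-0.3, 0.1, -0.0]
grip_width: 0.0853
gripper_force: 0.0
```

Run:
```python
from h import *
import pickle
d=grab('wrist');pickle.dump(d,open('w1.pkl','wb'));save(d,'w1.png')
s=telemetry.observe();print(s['position'],s['tool_rot'],s['ft_force'],d['Twc'].round(3))
```

```text
[0.50747171 0.06353147 0.25619014] [[-2.49981173e-01  9.68250493e-01 -6.29682893e-04]
 [ 9.68250600e-01  2.49981387e-01  2.86493666e-04]
 [ 4.34806637e-04 -5.38072817e-04 -9.99999761e-01]] [-0.27934965  0.39563441 -0.75502736] [[ 0.968  0.238  0.077  0.488]
 [ 0.25  -0.92  -0.302  0.141]
 [-0.001  0.312 -0.95   0.373]
 [ 0.     0.     0.     1.   ]]
```

View pics/w1.png

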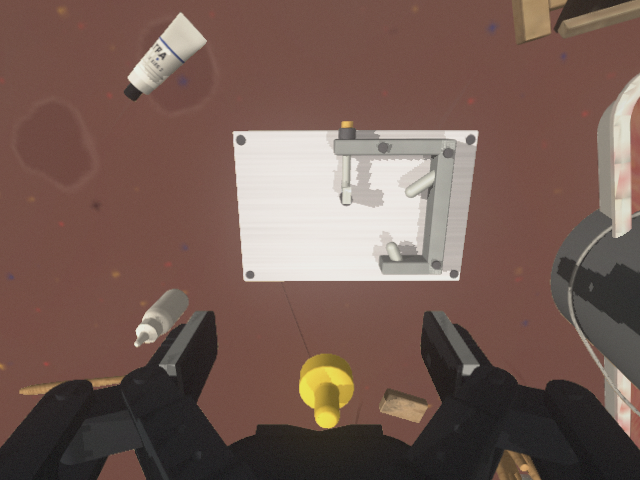

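The plate's corners are near (234,132), (478,131), (460,280) and (244,281). The roller is at (346,198), the back screw nose near (409,191) and the side screw nose near (391,246).

Run:
```python
from h import *
import pickle
d=pickle.load(open('w1.pkl','rb'));P=cloud(d);hsv=cv2.cvtColor(d['image'],cv2.COLOR_RGB2HSV)
m=((hsv[...,1]<70)&(P[...,2]>.004)&(P[...,2]<.05)).astype(np.uint8);m[300:]=0;m[:,500:]=0;m[:,:215]=0
m=cv2.morphologyEx(m,cv2.MORPH_OPEN,np.ones((3,3)))
N,L,S,C=cv2.connectedComponentsWithStats(m);i=1+np.argmax(S[1:,4])
print(S[i]);W=onplane(d,np.column_stack(np.where(L==i)[::-1]),.012)[:,:2]
r=cv2.minAreaRect((W*1000).astype(np.float32));print(r)
# plate frame: edges from corner pixels
c=onplane(d,[(234,132),(478,131),(460,280),(244,281)],.012)[:,:2];print(c.round(4),c.mean(0),np.linalg.norm(np.roll(c,-1,0)-c,axis=1),np.degrees(np.arctan2(*(c[1]-c[0]+c[2]-c[3])[::-1])))
ct=c.mean(0);a=np.radians(14.4);R=np.array([[np.cos(a),-np.sin(a)],[np.sin(a),np.cos(a)]])
for nm,p,z in (('roller top',(346,198),.036),('back nose',(409,191),.026),('side nose',(391,246),.026)):
    print(nm,((onplane(d,[p],z)[0,:2]-ct)@R*1000).round(1))
Q=(P[...,:2]-ct)@R*1000
f=(P[...,2]>.031)&(P[...,2]<.045)&(abs(Q[...,0])<125)&(abs(Q[...,1])<85)
f[:, :215]=0
bk=f&(abs(Q[...,1])<40)&(Q[...,0]>20);print('back bar x',np.percentile(Q[bk][:,0],[2,50,98]))
rl=f&(abs(Q[...,1]-20)<20)&(Q[...,0]<10);print('roller pts',rl.sum(),np.percentile(Q[rl],[2,50,98],axis=0),)
print('frame y',np.percentile(Q[f][:,1],[1,99]),'x',np.percentile(Q[f][:,0],[1,99]))
```

```text
[  233   128   246   154 34849]
((542.3443603515625, 70.23790740966797), (239.20433044433594, 160.8692626953125), 14.632807731628418)
[[ 0.4091  0.1151]
 [ 0.638   0.1754]
 [ 0.679   0.0234]
 [ 0.4479 -0.0375]] [0.54349299 0.06911911] [0.23669952 0.15743003 0.23895098 0.15746255] 14.749335069461535
roller top [-10.4  18. ]
back nose [51.9 23.2]
side nose [ 37.8 -33.7]
back bar x [43.18813496 79.58809983 88.89648147]
roller pts 193 [[-15.96970793  11.21359072]
 [-10.6385665   19.4512111 ]
 [ -5.61179265  32.07383828]]
frame y [-60.5304793   79.22420675] x [-19.79990537  88.8955738 ]
```

Call:
send_rows(
  deltas=[
    [[-0.05, -0.01, 0, 0, 0, 0, 1], [-0.05, -0.01, 0, 0, 0, 0, 1], [-0.05, -0.01, 0, 0, 0, 0, 1], [-0.05, -0.01, 0, 0, 0, 0, 1], [-0.05, -0.01, 0, 0, 0, 0, 1], [-0.05, -0.01, 0, 0, 0, 0, 1], [-0.047, -0.0085, 0, 0, 0, 0, 1], [0, 0, 0, 0, 0, 0, 1], [0, 0, 0, 0, 0, 0, 1]],
  ],
)

```text
time_s: 3.4
position: [0.5283, -0.2889, 0.2563]
tool_rot: [[-0.251, 0.968, -0.0], [0.968, 0.251, 0.001], [0.001, -0.0, -1.0]]
ft_force: [-0.9, -0.2, 0.7]
grip_width: 0.0856
gripper_force: 0.0
```

Run:
```python
from h import *
d=grab('wrist');save(d,'w2.png');s=telemetry.observe()
P=cloud(d);hsv=cv2.cvtColor(d['image'],cv2.COLOR_RGB2HSV)
near=np.hypot(P[...,0]-.528,P[...,1]+.29)<.06
m=(near&(P[...,2]>.024)&(P[...,2]<.033)&(hsv[...,1]<60));
(u,v),r=cv2.minEnclosingCircle(np.column_stack(np.where(m)[::-1]).astype(np.float32))
print('foot px',u,v,r,onplane(d,[(u,v)],.028),P[m].min(0),P[m].max(0))
h=near&(P[...,2]>.05)&(P[...,2]<.085);print('handle',P[h].min(0),P[h].max(0))
t=h&(P[...,2]>.07);print('top',t.sum(),P[t].mean(0));
R=np.array(s['tool_rot']);p=np.array(s['position']);print(p,'offset tool top',R.T@(P[t].mean(0)-p),'foot',R.T@(onplane(d,[(u,v)],.028)[0]-p))
# foot bottom plane / table
```

```text
foot px 319.0079345703125 212.0 32.5655403137207 [[ 0.52870535 -0.28951018  0.028     ]] [ 0.49652944 -0.32374746  0.0240204 ] [ 0.56170396 -0.25852172  0.03291846]
handle [ 0.5154163  -0.30399218  0.05005792] [ 0.54278434 -0.27735184  0.07714386]
top 625 [ 0.52889169 -0.29018091  0.07373803]
[ 0.52837135 -0.28863393  0.25650623] offset tool top [-1.68765716e-03  1.01504856e-04  1.82767671e-01] foot [-1.00653070e-03  8.61378483e-05  2.28505924e-01]
```

View pics/w2.png

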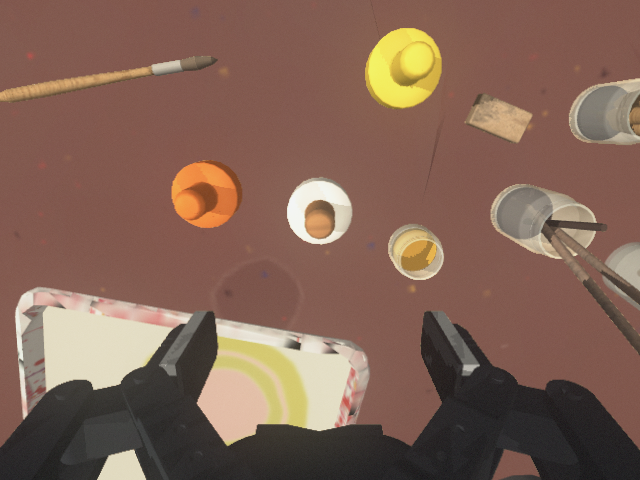

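The muller is at (320,212) in the wrist view, centred under the tool to about 1 mm. Descending.

Call:
send_rows(
  deltas=[
    [[-0.001, 0, 0.05, 0, 0, 0, 1], [0, 0, 0.05, 0, 0, 0, 1], [0, 0, 0.04, 0, 0, 0, 1], [0, 0, 0.03, 0, 0, 0, 1], [0, 0, 0.0155, 0, 0, 0, 1], [0, 0, 0.01, 0, 0, 0, 0.3], [0, 0, 0, 0, 0, 0, -0.1], [0, 0, 0, 0, 0, 0, -0.7], [0, 0, 0, 0, 0, 0, -1], [0, 0, 0, 0, 0, 0, -1], [0, 0, 0, 0, 0, 0, -1], [0, 0, 0, 0, 0, 0, -1]],
  ],
  squeeze=40,
)

```text
time_s: 4.95
position: [0.5289, -0.2915, 0.062]
tool_rot: [[-0.249, 0.968, 0.002], [0.968, 0.249, -0.001], [-0.002, 0.002, -1.0]]
ft_force: [0.9, 0.8, 6.2]
grip_width: 0.0267
gripper_force: 39.9
```

Call:
send_rows(
  deltas=[
    [[0, 0, -0.02, 0, 0, 0, -1], [0, 0, -0.04, 0, 0, 0, -1], [0, 0, -0.05, 0, 0, 0, -1], [0.03, 0, -0.01, 0, 0, 0, -1], [0.045, 0.003, 0, 0, 0, 0, -1], [0.05, 0.003, 0, 0, 0, 0, -1], [0.05, 0.003, 0, 0, 0, 0, -1], [0.05, 0.003, 0, 0, 0, 0, -1], [0.05, 0.003, 0, 0, 0, 0, -1], [0.045, 0.003, 0, 0, 0, 0, -1], [0.0262, 0, 0, 0, 0, 0, -1], [0, 0, 0, 0, 0, 0, -1]],
  ],
)

```text
time_s: 6.45
position: [0.4584, 0.0499, 0.1805]
tool_rot: [[-0.252, 0.968, -0.002], [0.968, 0.252, 0.0], [0.001, -0.001, -1.0]]
ft_force: [0.4, -0.3, -4.8]
grip_width: 0.0263
gripper_force: 40.7
```

Call:
send_rows(
  deltas=[
    [[0, 0, 0.03, 0, 0, 0, -1], [0, 0, 0.03, 0, 0, 0, -1], [0, 0, 0.02, 0, 0, 0, -1], [0, 0, 0.01, 0, 0, 0, -1], [0, 0, 0, 0, 0, 0, -1], [0, 0, 0, 0, 0, 0, -1]],
  ],
)

```text
time_s: 7.2
position: [0.4599, 0.0483, 0.0915]
tool_rot: [[-0.249, 0.968, 0.001], [0.968, 0.249, -0.0], [-0.001, 0.001, -1.0]]
ft_force: [0.0, 0.6, -4.1]
grip_width: 0.0264
gripper_force: 40.7
```

Call:
send_rows(
  deltas=[
    [[0, 0, 0.01, 0, 0, 0, -1], [0, 0, 0.004, 0, 0, 0, -1], [0, 0, 0.001, 0, 0, 0, -1], [0, 0, 0.001, 0, 0, 0, -1], [0, 0, 0, 0, 0, 0, -1], [0, 0, 0, 0, 0, 0, -1]],
  ],
)

```text
time_s: 7.95
position: [0.4595, 0.0485, 0.075]
tool_rot: [[-0.249, 0.968, 0.0], [0.968, 0.249, -0.0], [-0.0, 0.0, -1.0]]
ft_force: [-0.3, -0.5, -3.9]
grip_width: 0.0264
gripper_force: 40.6
```

Run:
```python
from h import *
d=grab('side');save(d,'s2.png',(210,110,380,260),4)
print(telemetry.observe()['ft_force'],telemetry.observe()['position'])
```

```text
[-0.13651979  0.98196564 -5.23703763] [0.45952161 0.04851468 0.07493574]
```

View pics/s2.png

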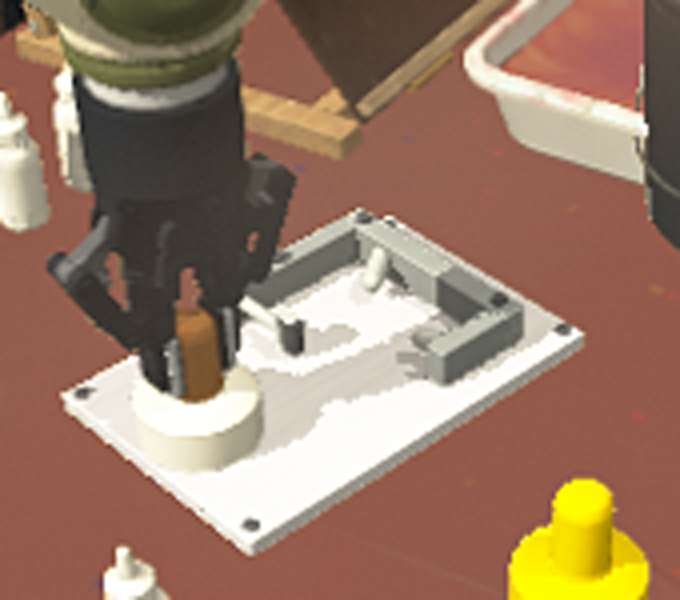

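The muller is upright just above the bare front part of the plate, with the roller and frame clear ahead. I'll touch down gently.

Call:
send_rows(
  deltas=[
    [[0, 0, 0.0005, 0, 0, 0, -1], [0, 0, 0.0005, 0, 0, 0, -1], [0, 0, 0, 0, 0, 0, -1]],
  ],
)

```text
time_s: 8.38
position: [0.4595, 0.0486, 0.074]
tool_rot: [[-0.249, 0.968, 0.0], [0.968, 0.249, 0.0], [-0.0, 0.0, -1.0]]
ft_force: [-1.4, 1.1, -2.0]
grip_width: 0.0267
gripper_force: 41.1
```

Call:
send_rows(
  deltas=[
    [[0, 0, 0.0005, 0, 0, 0, -1], [0, 0, 0.0005, 0, 0, 0, -1], [0, 0, 0, 0, 0, 0, -1]],
  ],
)

```text
time_s: 8.75
position: [0.4595, 0.0486, 0.0739]
tool_rot: [[-0.25, 0.968, 0.001], [0.968, 0.25, -0.0], [-0.0, 0.001, -1.0]]
ft_force: [-4.8, 0.4, 14.4]
grip_width: 0.0265
gripper_force: 42.8
```

Call:
send_rows(
  deltas=[
    [[0, 0, -0.001, 0, 0, 0, -0.2], [0, 0, 0, 0, 0, 0, -0.2], [0, 0, 0, 0, 0, 0, -0.2], [0, 0, 0, 0, 0, 0, -0.2]],
  ],
  squeeze=20,
)

```text
time_s: 9.25
position: [0.4595, 0.0485, 0.0737]
tool_rot: [[-0.249, 0.968, -0.0], [0.968, 0.249, -0.0], [-0.0, -0.0, -1.0]]
ft_force: [0.2, 0.4, -0.9]
grip_width: 0.0345
gripper_force: 0.0
```

Run:
```python
from h import *
s=telemetry.observe();print(s['ft_force'],s['position'],s['grip_width'])
d=grab('top');P=cloud(d);near=np.hypot(P[...,0]-.46,P[...,1]-.0485)<.08
hsv=cv2.cvtColor(d['image'],cv2.COLOR_RGB2HSV)
h=near&(P[...,2]>.035)&(P[...,2]<.046)&(hsv[...,1]<60)&(hsv[...,2]>110);print(h.sum(),P[h].min(0),P[h].max(0))
d=grab('wrist');P=cloud(d);near=np.hypot(P[...,0]-.46,P[...,1]-.0485)<.08
hsv=cv2.cvtColor(d['image'],cv2.COLOR_RGB2HSV)
h=near&(P[...,2]>.035)&(P[...,2]<.046)&(hsv[...,1]<60)&(hsv[...,2]>110);print(h.sum(),P[h].min(0),P[h].max(0))
save(d,'w3.png')
```

```text
[ 0.21682491  0.36946082 -0.85016834] [0.45950119 0.0484824  0.07374513] 0.03450129835701867
3 [0.53076685 0.08013802 0.03757488] [0.53281362 0.08544787 0.03988054]
6895 [0.42662464 0.01831901 0.03500175] [0.53362808 0.09427083 0.04587848]
```

View pics/w3.png

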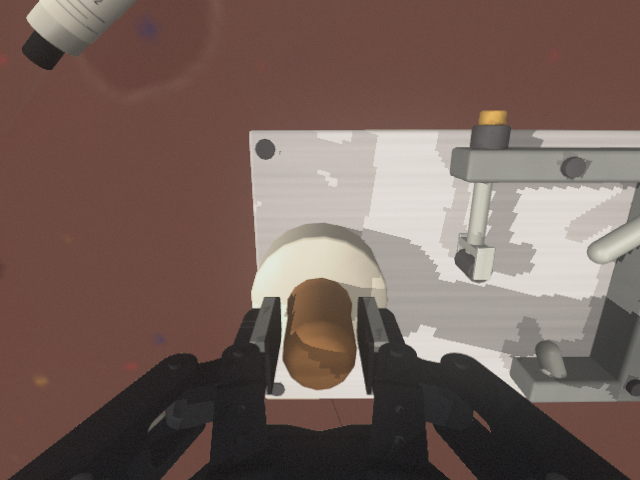

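Call:
send_rows(
  deltas=[
    [[0, 0, 0, 0, 0, 0, -1], [0, 0, 0, 0, 0, 0, -1], [0, 0, 0, 0, 0, 0, -1], [0, 0, -0.0002, 0, 0, 0, -1], [0, 0, 0, 0, 0, 0, -1]],
  ],
  squeeze=20,
)

```text
time_s: 9.98
position: [0.4594, 0.0485, 0.0739]
tool_rot: [[-0.249, 0.968, -0.0], [0.968, 0.249, 0.0], [0.0, -0.0, -1.0]]
ft_force: [1.4, -0.3, -2.4]
grip_width: 0.0269
gripper_force: 20.0
```

Call:
send_rows(
  deltas=[
    [[0, 0.005, 0, 0, 0, 0, -1], [0, 0.005, 0, 0, 0, 0, -1], [0, 0, 0, 0, 0, 0, -1]],
  ],
)

```text
time_s: 10.35
position: [0.4699, 0.0511, 0.0739]
tool_rot: [[-0.249, 0.968, 0.001], [0.968, 0.249, 0.0], [-0.0, 0.001, -1.0]]
ft_force: [1.4, 0.5, -2.7]
grip_width: 0.0265
gripper_force: 20.4
```

Call:
send_rows(
  deltas=[
    [[0, 0.005, 0, 0, 0, 0, -1], [0, 0.005, 0, 0, 0, 0, -1], [0, 0.005, 0, 0, 0, 0, -1], [0, 0.005, 0, 0, 0, 0, -1], [0, 0.005, 0, 0, 0, 0, -1], [0, 0.005, 0, 0, 0, 0, -1], [0, 0, 0, 0, 0, 0, -1]],
  ],
)

```text
time_s: 11.22
position: [0.4985, 0.0585, 0.0739]
tool_rot: [[-0.249, 0.968, 0.0], [0.968, 0.249, -0.0], [-0.0, 0.0, -1.0]]
ft_force: [0.4, 0.1, -5.1]
grip_width: 0.0268
gripper_force: 20.3
```

Call:
send_rows(
  deltas=[
    [[0, 0.005, 0, 0, 0, 0, -1], [0, 0.005, 0, 0, 0, 0, -1], [0, 0.005, 0, 0, 0, 0, -1], [0, 0.005, 0, 0, 0, 0, -1], [0, 0.005, 0, 0, 0, 0, -1], [0, 0, 0, 0, 0, 0, -1]],
  ],
)

```text
time_s: 11.98
position: [0.5229, 0.0648, 0.074]
tool_rot: [[-0.249, 0.968, 0.001], [0.968, 0.249, -0.0], [-0.0, 0.001, -1.0]]
ft_force: [0.3, -1.1, -4.7]
grip_width: 0.0268
gripper_force: 20.3
```

Call:
send_rows(
  deltas=[
    [[0, 0.005, 0.0002, 0, 0, 0, -1], [0, 0.005, 0, 0, 0, 0, -1], [0, 0.005, 0, 0, 0, 0, -1], [0, 0.005, 0, 0, 0, 0, -1], [0, 0.003, 0, 0, 0, 0, -1], [0, 0, 0, 0, 0, 0, -1]],
  ],
)

```text
time_s: 12.72
position: [0.5453, 0.0706, 0.0739]
tool_rot: [[-0.249, 0.968, 0.001], [0.968, 0.249, 0.0], [-0.0, 0.001, -1.0]]
ft_force: [0.7, -1.7, -2.7]
grip_width: 0.027
gripper_force: 20.5
```

Call:
send_rows(
  deltas=[
    [[0, 0.001, 0, 0, 0, 0, -1], [0, 0.001, 0, 0, 0, 0, -1], [0, 0.001, 0, 0, 0, 0, -1], [0, 0.001, 0, 0, 0, 0, -1], [0, 0, 0, 0, 0, 0, -1]],
  ],
)

```text
time_s: 13.35
position: [0.5486, 0.0715, 0.0739]
tool_rot: [[-0.249, 0.968, 0.0], [0.968, 0.249, 0.0], [-0.0, 0.0, -1.0]]
ft_force: [-2.8, -1.4, 1.4]
grip_width: 0.027
gripper_force: 20.9
```

Call:
send_rows(
  deltas=[
    [[0, 0.001, -0.0002, 0, 0, 0, -1], [0, 0.001, 0, 0, 0, 0, -1], [0, 0, 0, 0, 0, 0, -1]],
  ],
)

```text
time_s: 13.72
position: [0.5507, 0.072, 0.0739]
tool_rot: [[-0.249, 0.968, 0.0], [0.968, 0.249, 0.0], [0.0, 0.0, -1.0]]
ft_force: [-0.5, -1.2, -2.8]
grip_width: 0.0269
gripper_force: 20.6
```

Call:
send_rows(
  deltas=[
    [[0, 0.001, 0, 0, 0, 0, -1], [0, 0.001, 0, 0, 0, 0, -1], [0, 0.001, 0, 0, 0, 0, -1], [0, 0, 0, 0, 0, 0, -1]],
  ],
)

```text
time_s: 14.22
position: [0.5536, 0.0727, 0.0739]
tool_rot: [[-0.249, 0.968, 0.0], [0.968, 0.249, 0.0], [-0.0, 0.0, -1.0]]
ft_force: [-0.3, -0.8, -3.3]
grip_width: 0.027
gripper_force: 20.4
```

Call:
send_rows(
  deltas=[
    [[0, 0.001, 0, 0, 0, 0, -1], [0, 0.001, 0, 0, 0, 0, -1], [0, 0.001, 0, 0, 0, 0, -1], [0, 0, 0, 0, 0, 0, -1]],
  ],
)

```text
time_s: 14.72
position: [0.5565, 0.0735, 0.074]
tool_rot: [[-0.249, 0.968, 0.0], [0.968, 0.249, 0.0], [-0.0, 0.0, -1.0]]
ft_force: [0.8, -0.5, -4.6]
grip_width: 0.0269
gripper_force: 20.3
```

Call:
send_rows(
  deltas=[
    [[0, 0.0005, 0, 0, 0, 0, -1], [0, 0.0005, 0, 0, 0, 0, -1], [0, 0.0005, 0, 0, 0, 0, -1], [0, 0, 0, 0, 0, 0, -1]],
  ],
)

```text
time_s: 15.22
position: [0.5578, 0.0738, 0.074]
tool_rot: [[-0.249, 0.968, 0.0], [0.968, 0.249, 0.0], [-0.0, 0.0, -1.0]]
ft_force: [1.7, -0.5, -4.6]
grip_width: 0.0268
gripper_force: 20.2
```

```bash
cat >> h.py <<'E'
def fp(n=1):
    s=telemetry.observe();R=np.array(s['tool_rot']);f=R.T@np.array(s['ft_force'])
    p=np.array(s['position'])[:2]-[.542,.0695];a=np.radians(14.5)
    print('plate x %.2f y %.2f mm'%(1e3*(p[0]*np.cos(a)+p[1]*np.sin(a)),1e3*(-p[0]*np.sin(a)+p[1]*np.cos(a))),'F plate x %.1f y %.1f up %.1f'%(f[1],f[0],-f[2]),s['wrist_torque'].round(2))
E
python3 -c "
from h import *
fp()
d=grab('wrist');fp();save(d,'w4.png')"
```

```text
plate x 16.43 y 0.22 mm F plate x 1.5 y -0.9 up -4.6 [-0.19 -0.26 -0.01]
plate x 16.44 y 0.19 mm F plate x 0.9 y -1.5 up -5.6 [-0.1  -0.24 -0.05]
```

View pics/w4.png

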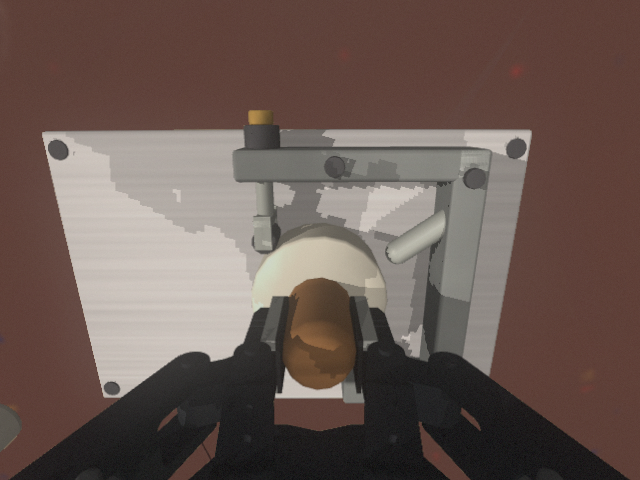

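The roller at (263,240) has closed in behind the foot, and the back screw nose at (392,253) is a few mm ahead of it. I'll go on in fine steps.

Call:
send_rows(
  deltas=[
    [[0, 0.0005, 0.0001, 0, 0, 0, -1], [0, 0.0005, 0, 0, 0, 0, -1], [0, 0.0005, 0, 0, 0, 0, -1], [0, 0, 0, 0, 0, 0, -1]],
  ],
)

```text
time_s: 15.78
position: [0.5593, 0.0742, 0.0739]
tool_rot: [[-0.249, 0.968, 0.0], [0.968, 0.249, 0.0], [0.0, 0.0, -1.0]]
ft_force: [1.0, -0.6, -3.4]
grip_width: 0.0267
gripper_force: 20.4
```

```bash
python3 -c "
from h import *
fp()"
```

```text
plate x 17.89 y 0.23 mm F plate x 0.8 y -0.9 up -3.4 [-0.07 -0.19  0.01]
```

Call:
send_rows(
  deltas=[
    [[0, 0.0005, 0, 0, 0, 0, -1], [0, 0.0005, 0, 0, 0, 0, -1], [0, 0, 0, 0, 0, 0, -1]],
  ],
)

```text
time_s: 16.15
position: [0.5602, 0.0744, 0.0739]
tool_rot: [[-0.249, 0.968, 0.0], [0.968, 0.249, 0.0], [-0.0, 0.0, -1.0]]
ft_force: [-0.3, -0.7, -3.7]
grip_width: 0.0269
gripper_force: 20.4
```

```bash
python3 -c "
from h import *
fp()"
```

```text
plate x 18.88 y 0.22 mm F plate x -0.4 y -0.6 up -3.7 [-0.11 -0.13  0.04]
```

Call:
send_rows(
  deltas=[
    [[0, 0.0005, 0, 0, 0, 0, -1], [0, 0, 0, 0, 0, 0, -1]],
  ],
)

```text
time_s: 16.4
position: [0.5607, 0.0746, 0.0739]
tool_rot: [[-0.249, 0.968, 0.0], [0.968, 0.249, -0.0], [-0.0, 0.0, -1.0]]
ft_force: [0.3, -1.1, -3.6]
grip_width: 0.0268
gripper_force: 20.4
```

Call:
send_rows(
  deltas=[
    [[0, 0.0005, 0, 0, 0, 0, -1], [0, 0, 0, 0, 0, 0, -1]],
  ],
)

```text
time_s: 16.65
position: [0.5612, 0.0747, 0.0739]
tool_rot: [[-0.249, 0.968, 0.0], [0.968, 0.249, -0.0], [-0.0, 0.0, -1.0]]
ft_force: [0.4, -0.5, -3.2]
grip_width: 0.0269
gripper_force: 20.4
```

```bash
python3 -c "
from h import *
fp()"
```

```text
plate x 19.89 y 0.24 mm F plate x 0.2 y -0.6 up -3.2 [-0.14 -0.11 -0.02]
```

Call:
send_rows(
  deltas=[
    [[0, 0.0005, 0, 0, 0, 0, -1], [0, 0, 0, 0, 0, 0, -1]],
  ],
)

```text
time_s: 16.9
position: [0.5617, 0.0748, 0.0739]
tool_rot: [[-0.249, 0.968, 0.0], [0.968, 0.249, 0.0], [-0.0, 0.0, -1.0]]
ft_force: [0.3, -0.8, -3.2]
grip_width: 0.0267
gripper_force: 20.5
```

Call:
send_rows(
  deltas=[
    [[0, 0.0005, 0, 0, 0, 0, -1], [0, 0, 0, 0, 0, 0, -1]],
  ],
)

```text
time_s: 17.15
position: [0.5622, 0.0749, 0.0739]
tool_rot: [[-0.249, 0.968, 0.0], [0.968, 0.249, -0.0], [-0.0, 0.0, -1.0]]
ft_force: [-0.5, -0.5, -3.2]
grip_width: 0.0267
gripper_force: 20.5
```

```bash
python3 -c "
from h import *
fp()"
```

```text
plate x 20.88 y 0.22 mm F plate x -0.6 y -0.4 up -3.2 [-0.11 -0.04 -0.02]
```

Call:
send_rows(
  deltas=[
    [[0, 0.0004, 0, 0, 0, 0, -1], [0, 0, 0, 0, 0, 0, -1]],
  ],
)

```text
time_s: 17.4
position: [0.5625, 0.0751, 0.0739]
tool_rot: [[-0.249, 0.968, 0.0], [0.968, 0.249, 0.0], [-0.0, 0.0, -1.0]]
ft_force: [0.2, -0.1, -2.5]
grip_width: 0.0268
gripper_force: 20.5
```

Call:
send_rows(
  deltas=[
    [[0, 0.0004, 0, 0, 0, 0, -1], [0, 0, 0, 0, 0, 0, -1]],
  ],
)

```text
time_s: 17.65
position: [0.5629, 0.0752, 0.0739]
tool_rot: [[-0.249, 0.968, 0.0], [0.968, 0.249, -0.0], [-0.0, 0.0, -1.0]]
ft_force: [-0.5, -0.8, -2.5]
grip_width: 0.0275
gripper_force: 20.5
```

```bash
python3 -c "
from h import *
fp()"
```

```text
plate x 21.66 y 0.25 mm F plate x -0.7 y -0.7 up -2.5 [-0.11  0.02  0.03]
```

Call:
send_rows(
  deltas=[
    [[0, 0.0004, 0, 0, 0, 0, -1], [0, 0, 0, 0, 0, 0, -1]],
  ],
)

```text
time_s: 17.9
position: [0.5633, 0.0752, 0.0739]
tool_rot: [[-0.249, 0.968, 0.0], [0.968, 0.249, 0.0], [-0.0, 0.0, -1.0]]
ft_force: [-0.3, -0.9, -3.1]
grip_width: 0.0273
gripper_force: 20.5
```

Call:
send_rows(
  deltas=[
    [[0, 0.0004, 0, 0, 0, 0, -1], [0, 0, 0, 0, 0, 0, -1]],
  ],
)

```text
time_s: 18.15
position: [0.5637, 0.0753, 0.0739]
tool_rot: [[-0.249, 0.968, 0.0], [0.968, 0.249, 0.0], [0.0, 0.0, -1.0]]
ft_force: [1.4, -1.4, -3.6]
grip_width: 0.0271
gripper_force: 20.5
```

```bash
python3 -c "
from h import *
fp()"
```

```text
plate x 22.48 y 0.22 mm F plate x 1.0 y -1.7 up -3.6 [-0.12 -0.   -0.01]
```

Call:
send_rows(
  deltas=[
    [[0, 0.0004, 0, 0, 0, 0, -1], [0, 0, 0, 0, 0, 0, -1]],
  ],
)

```text
time_s: 18.4
position: [0.564, 0.0754, 0.0739]
tool_rot: [[-0.249, 0.968, -0.0], [0.968, 0.249, -0.0], [-0.0, -0.0, -1.0]]
ft_force: [-0.8, -1.3, -1.5]
grip_width: 0.027
gripper_force: 20.6
```

Call:
send_rows(
  deltas=[
    [[0, 0.0004, 0, 0, 0, 0, -1], [0, 0, 0, 0, 0, 0, -1]],
  ],
)

```text
time_s: 18.65
position: [0.5642, 0.0755, 0.0739]
tool_rot: [[-0.249, 0.968, -0.001], [0.968, 0.249, -0.0], [0.0, -0.001, -1.0]]
ft_force: [-2.6, -2.6, -0.5]
grip_width: 0.0269
gripper_force: 20.8
```

```bash
python3 -c "
from h import *
fp()"
```

```text
plate x 22.98 y 0.24 mm F plate x -3.2 y -1.9 up -0.5 [-0.25  0.49  0.02]
```

The force direction (-3.2, -1.9) matches the back screw. Next I'll slide round it towards the side screw.

Call:
send_rows(
  deltas=[
    [[-0.0005, 0.0003, -0.0001, 0, 0, 0, -1], [0, 0, 0, 0, 0, 0, -1]],
  ],
)

```text
time_s: 18.9
position: [0.5645, 0.0753, 0.074]
tool_rot: [[-0.25, 0.968, -0.001], [0.968, 0.25, 0.0], [0.0, -0.001, -1.0]]
ft_force: [-3.7, 0.4, -1.3]
grip_width: 0.0271
gripper_force: 20.9
```

```bash
python3 -c "
from h import *
fp()"
```

```text
plate x 23.25 y -0.06 mm F plate x -3.5 y 1.4 up -1.3 [-0.05  0.63  0.13]
```

Call:
send_rows(
  deltas=[
    [[-0.0004, 0.0002, 0, 0, 0, 0, -1], [0, 0, 0, 0, 0, 0, -1]],
  ],
)

```text
time_s: 19.15
position: [0.5649, 0.0749, 0.074]
tool_rot: [[-0.249, 0.968, -0.001], [0.968, 0.249, 0.0], [0.0, -0.001, -1.0]]
ft_force: [-4.8, -0.1, -0.2]
grip_width: 0.0268
gripper_force: 20.9
```

```bash
python3 -c "
from h import *
fp()"
```

```text
plate x 23.50 y -0.53 mm F plate x -4.7 y 1.1 up -0.2 [0.04 0.88 0.1 ]
```

Side screw is now engaged too: the lateral force swung from -1.9 to +1.1. I'll release, then nudge from behind with the rear pad only.

Call:
send_rows(
  deltas=[
    [[0, -0.0002, 0, 0, 0, 0, -1], [0, 0, 0, 0, 0, 0, -0.3], [0, 0, 0, 0, 0, 0, -0.3], [0, 0, 0, 0, 0, 0, -0.3], [0, 0, 0, 0, 0, 0, -0.3]],
  ],
)

```text
time_s: 19.77
position: [0.5652, 0.0747, 0.0741]
tool_rot: [[-0.249, 0.968, 0.001], [0.968, 0.249, -0.0], [-0.0, 0.001, -1.0]]
ft_force: [0.3, 0.1, 0.1]
grip_width: 0.0296
gripper_force: 0.0
```

```bash
python3 -c "
from h import *
fp();print(telemetry.observe()['grip_width'])
d=grab('wrist');save(d,'w5.png');fp()"
```

```text
plate x 23.73 y -0.74 mm F plate x 0.3 y 0.0 up 0.1 [-0.04 -0.03 -0.02]
0.029588596276379713
plate x 23.66 y -0.74 mm F plate x 0.4 y -0.2 up -0.1 [-0.03  0.01 -0.04]
```

View pics/w5.png

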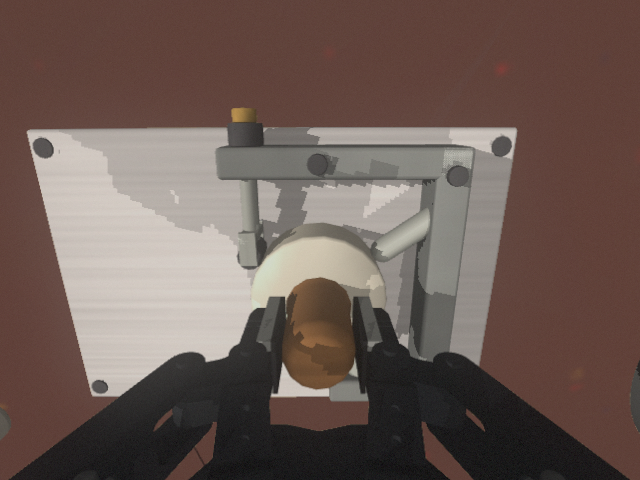

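Released and standing, with the roller behind it at (250,250) and the back screw touching at (380,252). Next, a gentle one-sided push.

Call:
send_rows(
  deltas=[
    [[0, 0.0005, 0, 0, 0, 0, -0.3], [0, 0.0005, 0, 0, 0, 0, -0.3], [0, 0, 0, 0, 0, 0, -0.3]],
  ],
)

```text
time_s: 20.2
position: [0.5659, 0.075, 0.074]
tool_rot: [[-0.249, 0.968, -0.0], [0.968, 0.249, -0.0], [0.0, -0.0, -1.0]]
ft_force: [-1.2, -0.2, 0.1]
grip_width: 0.0303
gripper_force: 0.1
```

```bash
python3 -c "
from h import *
fp()"
```

```text
plate x 24.53 y -0.68 mm F plate x -1.2 y 0.1 up 0.1 [ 0.03  0.06 -0.01]
```

Call:
send_rows(
  deltas=[
    [[0, 0.0003, 0, 0, 0, 0, -0.3], [0, 0, 0, 0, 0, 0, -0.3]],
  ],
)

```text
time_s: 20.45
position: [0.566, 0.075, 0.074]
tool_rot: [[-0.249, 0.968, -0.001], [0.968, 0.249, -0.0], [0.0, -0.001, -1.0]]
ft_force: [-1.9, -0.4, 1.3]
grip_width: 0.0299
gripper_force: 0.9
```

```bash
python3 -c "
from h import *
fp()"
```

```text
plate x 24.63 y -0.66 mm F plate x -1.9 y 0.1 up 1.3 [-0.11  0.28  0.04]
```

Call:
send_rows(
  deltas=[
    [[-0.0003, 0.0002, 0, 0, 0, 0, -0.3], [0, 0, 0, 0, 0, 0, -0.3]],
  ],
)

```text
time_s: 20.7
position: [0.5662, 0.0749, 0.074]
tool_rot: [[-0.249, 0.968, -0.001], [0.968, 0.249, 0.0], [0.0, -0.001, -1.0]]
ft_force: [-3.6, -0.5, 1.4]
grip_width: 0.0297
gripper_force: 1.6
```

```bash
python3 -c "
from h import *
fp()"
```

```text
plate x 24.76 y -0.87 mm F plate x -3.6 y 0.4 up 1.4 [-0.05  0.61  0.01]
```

Call:
send_rows(
  deltas=[
    [[-0.0004, 0.0002, 0, 0, 0, 0, -0.3], [0, 0, 0, 0, 0, 0, -0.3]],
  ],
)

```text
time_s: 20.95
position: [0.5666, 0.0744, 0.074]
tool_rot: [[-0.249, 0.968, -0.0], [0.968, 0.249, -0.0], [-0.0, -0.001, -1.0]]
ft_force: [-3.6, -1.3, 1.7]
grip_width: 0.0296
gripper_force: 1.9
```

```bash
python3 -c "
from h import *
fp()"
```

```text
plate x 25.06 y -1.45 mm F plate x -3.8 y -0.3 up 1.7 [-0.22  0.65  0.04]
```

Call:
send_rows(
  deltas=[
    [[-0.0004, 0.0002, 0, 0, 0, 0, -0.3], [0, 0, 0, 0, 0, 0, -0.3]],
  ],
)

```text
time_s: 21.2
position: [0.5668, 0.0742, 0.074]
tool_rot: [[-0.249, 0.968, -0.001], [0.968, 0.249, 0.0], [0.0, -0.001, -1.0]]
ft_force: [-4.4, -0.2, 3.8]
grip_width: 0.0298
gripper_force: 2.4
```

```bash
python3 -c "
from h import *
fp()"
```

```text
plate x 25.21 y -1.70 mm F plate x -4.3 y 0.9 up 3.8 [-0.15  0.82 -0.01]
```

Call:
send_rows(
  deltas=[
    [[-0.0005, 0.0002, 0, 0, 0, 0, -0.3], [0, 0, 0, 0, 0, 0, -0.3]],
  ],
)

```text
time_s: 21.45
position: [0.5669, 0.074, 0.0739]
tool_rot: [[-0.249, 0.968, -0.001], [0.968, 0.249, 0.0], [0.001, -0.001, -1.0]]
ft_force: [-6.1, 1.6, 2.6]
grip_width: 0.0298
gripper_force: 2.7
```

```bash
python3 -c "
from h import *
fp()
d=grab('wrist')
P=cloud(d);s=telemetry.observe();Q=(P-np.array(s['position']))@np.array(s['tool_rot'])
hsv=cv2.cvtColor(d['image'],cv2.COLOR_RGB2HSV)
h=(hsv[...,1]>110)&(hsv[...,2]>60)&(Q[...,2]>-.02)&(Q[...,2]<.035)&(abs(Q[...,1])<.03)&(abs(Q[...,0])<.04)
t=h&(P[...,2]>.082);print('handle top in tool xy',h.sum(),t.sum(),Q[t].mean(0),Q[t].min(0),Q[t].max(0))
w=(P[...,2]>.034)&(P[...,2]<.045)&(hsv[...,1]<60)&(abs(Q[...,1])<.04)&(Q[...,0]>0)&(Q[...,0]<.045);print('foot x max',np.sort(Q[w][:,0])[-40:].mean(),'y',np.percentile(Q[w][:,1],[1,99]))
"
```

```text
plate x 25.26 y -1.88 mm F plate x -5.5 y 3.1 up 2.6 [ 0.08  1.02 -0.01]
handle top in tool xy 5025 3194 [ 0.00349442 -0.00116263 -0.01176632] [-0.00991905 -0.01367714 -0.01496766] [ 0.01425461  0.01122435 -0.00806522]
foot x max 0.03382580880086912 y [-0.03756456  0.02907804]
```

Both screws are now felt: x has stalled and the side reaction is +3.1 N. I'll back off, open and rise clear.

Call:
send_rows(
  deltas=[
    [[0, -0.0008, 0, 0, 0, 0, -0.3], [0, -0.0007, 0, 0, 0, 0, -0.3], [0, 0, 0, 0, 0, 0, -0.1], [0, 0, 0, 0, 0, 0, 0.2], [0, 0, 0, 0, 0, 0, 0.5], [0, 0, 0, 0, 0, 0, 0.5], [0, 0, -0.005, 0, 0, 0, 0.5], [0, 0, -0.015, 0, 0, 0, 0.5], [0, 0, -0.03, 0, 0, 0, 0.5], [0, 0, -0.05, 0, 0, 0, 0.5], [0, 0, -0.03, 0, 0, 0, 0.5], [0, 0, 0, 0, 0, 0, 0.5]],
  ],
)

```text
time_s: 23.0
position: [0.5667, 0.0733, 0.2073]
tool_rot: [[-0.249, 0.968, 0.006], [0.968, 0.249, -0.0], [-0.002, 0.006, -1.0]]
ft_force: [-0.3, -0.1, -0.6]
grip_width: 0.0639
gripper_force: 0.0
```

```bash
python3 -c "
from h import *
fp()
d=grab('wrist');P=cloud(d);hsv=cv2.cvtColor(d['image'],cv2.COLOR_RGB2HSV)
a=np.radians(14.5);R=np.array([[np.cos(a),-np.sin(a)],[np.sin(a),np.cos(a)]]);Q=(P[...,:2]-[.542,.0695])@R*1000
n=np.hypot(Q[...,0]-22,Q[...,1])<34
t=n&(P[...,2]>.083)&(P[...,2]<.095);print('top',t.sum(),Q[t].mean(0))
w=n&(abs(P[...,2]-.043)<.003)&(hsv[...,1]<60);print('foot',np.percentile(Q[w],[.5,99.5],axis=0))
save(d,'w6.png',(200,80,500,305),2.6)"
```

```text
plate x 24.88 y -2.47 mm F plate x -0.3 y 0.0 up -0.6 [ 0.03 -0.05  0.03]
top 870 [23.83010908 -0.16199572]
foot [[ -4.31455021 -26.68457903]
 [ 51.76921959  27.54635244]]
```

View pics/w6.png

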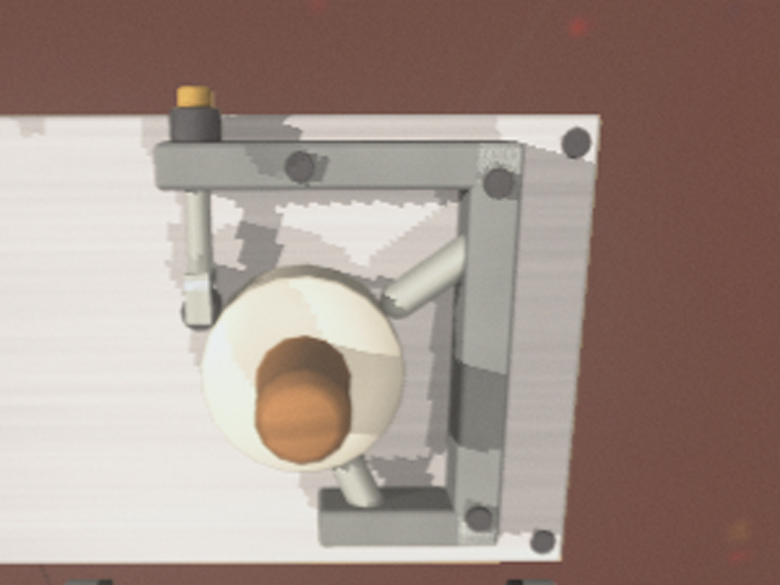

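In the crop the foot touches the back screw near (395,300), the side screw near (350,465) and the roller near (205,310). The handle top measures at plate (23.8, -0.2), so it is upright and seated on y = 0. Handing in.

```bash
python3 -c "
from rig import env
print(env.close_job())"
```

```text
the job is handed in; nothing more can be done
None
```

I stood the muller on the bare front of the plate, slid it past the roller and felt it against both screws. It is upright with the roller behind it and the arm clear; I handed the job in at about 23 s, and no verdict came back.

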